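# Fit the lamp module into the tilted bayonet socket of the bench illuminator

## Task

Fit the lamp module with the orange band into the illuminator's tilted lamp socket: find the slots with its two lugs, push it in against the spring, turn it clockwise to the stop and let go, so that it stays locked in its bayonet. Leave the blue-banded lamp and the other things on the bench where they are.

Things in the scene. Friction and masses are not known exactly. Their poses are not given: they have to be found in the camera images.
- lamp_orange: Loose lamp module with orange band, 102 mm tall, about 0.3 kg, standing on its nose. Origin: centre of the nose's end face; z along its axis to the handle. Shank 44 mm diameter, z 0 to 38 mm (first 5 mm tapered to 36); round black head 60 mm diameter, z 38 to 64 mm, with the band and white marks at +x and -x above the lugs. The same after a half turn about z.
- lug_level (a point): Point on the orange lamp's axis, at z = 18 mm, level with the middle of its two brass lugs. Axes as the lamp's. The lugs stick out at +x and -x to 31 mm from the axis; each is 9 mm wide (along y) and spans z 14 to 22 mm.
- handle (a point): Middle of the orange lamp's grey bar handle (orange strip on top), on its axis at z = 83 mm. Axes as the lamp's. The bar is 50 mm long along x, 20 mm thick along y, and spans z 64 to 102 mm; pinch it across its thickness.
- lamp_blue: A second module of the same shape with a blue band, standing on the bench; origin and axes as for the orange one. To be left alone.
- illum: The illuminator, fixed to the bench: black foot 240 x 140 x 18 mm with two white cheeks that carry the lamp house. Origin on the bench, straight below the centre of the socket's mouth, which is 190 mm up; its x runs level from the socket towards the round specimen stage on the foot.
- socket: Lamp house: white tube of 80 mm outer diameter, leaning 30 degrees from vertical, its mouth facing up and towards the robot. Origin: centre of the mouth, in the steel collar's top face; z points out of the mouth along the axis (the seated lamp's z agrees with it), x lies in the upright plane through the axis, y is level.
- slots (a point): The same point as the socket's origin, same axes. The collar has a 49 mm bore and two opposite slots, 14 mm wide, running out to 35 mm from the axis, flanked by orange lines. Slot direction: 25 degrees counter-clockwise about z from x, give or take 17 degrees, not reported: find it by sight or touch. The collar does not turn. Lugs resting on it beside the slots: lamp origin at z = -14 mm.
- plunger_top (a point): Point on the socket's axis at z = -20 mm, where the nose meets a sprung plunger once the lugs are in the slots: 4 N there, 0.5 N more per mm. Pushed below z = -34 mm (11 N) the lamp can be turned clockwise, looking into the mouth, with the lugs under the collar; at z = -38 mm (13 N) its head meets the collar, hard. Axes as the socket's.
- locked_nose (a point): Where the lamp's origin lies when locked: on the socket's axis at z = -30 mm. 49 degrees clockwise from the slots the lugs meet end stops; let go there, the spring lifts the lamp 4 mm into notches and holds it. Turned only part way it hangs at -34 mm, not locked; not turned, the spring pushes it out to -20 mm. Axes as the socket's.
- jar: amber jar, 52 mm diameter, 70 mm tall, loose; origin at the centre of its underside
- driver: screwdriver with a red handle, 170 mm long, lying loose; origin under it, its x along its length
- dish: clear shallow dish, 80 mm diameter, 16 mm tall, loose; origin at the centre of its underside
- bottle: white bottle with a blue cap, 56 mm diameter, 140 mm tall, loose; origin at the centre of its underside
- samples: clear sample box with compartments, 110 x 80 x 50 mm, loose; origin at the centre of its underside
- pot: white sample pot, 44 mm diameter, 45 mm tall, loose; origin at the centre of its underside
Mind the look-alikes: they are no part of the job. Leave any red look-alike of the lamp_orange alone.

How it is judged (in metres and radians):
On the way, in this order (a step that is already met when the one before it is completed fails the run):
1. the orange lamp is lifted off the bench (height (world z) of lamp_orange above 0.05 m), for 0.1 s.
2. its lugs are in the socket's slots (z of lamp_orange in the frame of socket below -0.0175 m and angle between the z axis of lamp_orange and the z axis of socket, either way round below 0.12 rad and x of lamp_orange in the frame of socket between -0.006 and 0.006 m and y of lamp_orange in the frame of socket between -0.006 and 0.006 m), for 0.1 s.
At the end, for the whole second after the job is handed in: The orange-banded lamp is locked in the socket and at rest: let go, its origin is 27.5 to 32.3 mm below the mouth plane along the socket's axis (the height it has only when its lugs sit in the notches at the end of the turn), within 5 mm of the axis in x and y and within 0.1 rad of it in direction (z of lamp_orange in the frame of socket between -0.0323 and -0.0275 m and x of lamp_orange in the frame of socket between -0.005 and 0.005 m and y of lamp_orange in the frame of socket between -0.005 and 0.005 m and angle between the z axis of lamp_orange and the z axis of socket, either way round below 0.1 rad and linear speed of lamp_orange below 0.02 m/s); the robot touches nothing.
It fails at once if the blue lamp is moved by more than 30 mm (distance of lamp_blue from where it was at the start of the episode above 0.03 m).
It fails at once if another thing on the bench is moved by more than 40 mm (distance of any of jar, driver, dish, bottle, samples, pot from where it was at the start of the episode above 0.04 m).
It also fails if it takes over 58 s, if anything falls off the work surface, if the arm or the gripper's body presses on something with over 40 N, if the wrist force passes 120 N, or if a joint passes its speed limit or range.

## Robot

A 7-joint arm with a two-finger parallel gripper is mounted at the origin on the work surface. World frame = base frame: x ahead of the robot, y to its left, z up, the work surface at z = 0. Lengths are in mm, angles in rad, forces in N, time in s.
With the tool pointing down it reaches from about 400 to 850 mm from the base axis. Payload 6.9 kg.
Tool frame: the origin (TCP) lies at the very end of the fingers, on their centre line; the grasp point (between the pads) lies 19 mm behind it; z points along the fingers, y is the line along which they close (so a half turn about z gives the same grasp; the last joint's range is limited). The gripper opens to 85 mm and grips with 20 to 120 N. Pads are 22 mm wide; open, the fingers measure 114 mm over their backs; the gripper's body (76 mm by 85 mm) begins 54 mm behind the grasp point. The pads swing forward as they close: fully open they stand 13 mm farther back than shut.
Start: joints at [-1.065, 0.507, -0.238, 1.5, 0.126, 1.149, -0.155], TCP at [243.863, 575.448, 193.975] pointing down, gripper open.
Joint ranges: [-3.08, 3.08], [-0.24, 2.05], [-1.43, 1.35], [0, 2.5], [-1.52, 4.66], [0.17, 1.96], [-2.89, 2.89]. Speed limits (rad/s): [2.39, 2.39, 3.14, 3.14, 3.14, 3.14, 3.14].

## Interface

Orientations are given as [roll, pitch, yaw] about the fixed x, y, z axes, in that order (R = Rz(yaw) Ry(pitch) Rx(roll)).
In Python, from station import ctrl gives the robot as it stands. The module is installed in compiled form; this text tells all that it offers.
- The arm moves only by the tool arm_command, never from a script. Its argument "steps" is a list of rows, each an object with "translation": the shift along the tool's x, y, z in units of 2 cm (1.0 is 2 cm), a list of three; "turn": the turn about the tool's z in units of 4 degrees (1.0 is 4 degrees). A call has 1 to 20 rows; each row shifts and turns the commanded pose from where the row before left it, along the tool's axes as they then stand; what a row does not reach is not made up. A row lasts 1/10 s, in which the tool goes at most 50 mm and 8.59 degrees, less where a joint would pass 70% of its speed; a pose out of reach is approached as far as the arm can. A call with a number of a shift or a turn outside -1 to 1 is refused whole. A call with a gripper value outside its range is refused whole. "claw" is the closure, from -1 (fully open) to 1 (shut), set as the call begins (left out, the last holds). The fingers move at their own pace and stop on an object; the grip force is fixed at half the most. Time passes only in rows, so rows that do not move let the fingers close. It gives the time, the measured TCP pose, the force, the opening and the grip force at its end, in the units of the state.
- ctrl.observe(): the state, without advancing time (a new reading comes with each control period).
- ctrl.read_camera(name): name is "scene" or "side" or "wrist"; returns a dict with "image" (384x512x3 uint8, red, green, blue), "fov_y" (degrees; the focal length in pixels is half the picture's height over the tangent of half this angle, whatever the lens; pixels are square), "cx", "cy" (the principal point, pixels), "k1" (the pictures are not rectified: a ray, as slopes to the right and down, at radius r is drawn at 1 + k1 r^2 times it, then the intrinsics apply), "rvec" (rotation vector, rad) and "tvec" (3), from world to camera coordinates, as OpenCV has them; the wrist camera has in their place "mount" (4x4, takes a point from camera to tool coordinates, whose origin is the TCP and whose axes are the flange's). Camera axes: x right, y down, z forward; pixel columns grow to the right and rows downward; lengths in mm; the calibration is good to about 2 mm. A picture is of the moment at which its call begins: read the wrist's pose just before it. There is no depth.
- ctrl.close_job(): hands the job in; it is judged then, once.
The state is a dict: "time": time; "qpos": joint angles; "qvel": joint speeds; "joint_torque": joint torques, N m; "tcp_pos": TCP position; "tool_rot": TCP orientation; "force": force on the tool from outside, world axes, zero at the start; "wrist_torque": the same for the moment, N m; "grip_width": opening from 0.0 (shut) to 1.0 (fully open); "grasp_force": force on a finger pad.
Only numpy, scipy, OpenCV 4.12 (cv2) and the standard library are available. Lean on these libraries where they do the work, as an engineer would, in place of code of your own. Each camera call takes 0.05 s, during which the arm holds its last target. There are 200 camera calls.

## Working session

There is one attempt and no reset: what is moved stays moved. The work goes in short steps, Python scripts to look and compute and a tool call to move; the robot and the scene stay as the last step left them, time stands still between calls to the robot, and variables do not carry over. Pictures are saved under pics/ and viewed, at most 10 in all, crops included, and the job is handed in when it is done.

Besides the shell and the picture viewer there is one more tool, called as name(argument=value, ...), one argument or row to a line, values as JSON. arm_command: Moves the arm, as the interface text tells. Its arguments: {"type":"object","properties":{"steps":{"type":"array"},"claw":{"type":"number"}},"required":["steps"]}

```bash
mkdir -p pics
cat > h.py <<'E'
import numpy as np, cv2
from station import ctrl
from scipy.spatial.transform import Rotation as R
def K(c):
    f=c["image"].shape[0]/2/np.tan(np.radians(c["fov_y"])/2)
    return np.array([[f,0,c["cx"]],[0,f,c["cy"]],[0,0,1.]]),np.array([c["k1"],0,0,0.])
def ext(c,s=None):
    if "rvec" in c: return R.from_rotvec(np.ravel(c["rvec"])).as_matrix(),np.ravel(c["tvec"])
    M=np.array(c["mount"]);T=np.eye(4);T[:3,:3]=R.from_euler("xyz",s["tool_rot"]).as_matrix();T[:3,3]=s["tcp_pos"]
    I=np.linalg.inv(T@M);return I[:3,:3],I[:3,3]
def ray(c,uv,s=None):
    k,d=K(c);r,t=ext(c,s);p=cv2.undistortPoints(np.array([[uv]],float),k,d)[0,0]
    return -r.T@t, r.T@np.array([p[0],p[1],1])
def atz(c,uv,z,s=None):
    o,d=ray(c,uv,s);return o+d*(z-o[2])/d[2]
def proj(c,P,s=None):
    k,d=K(c);r,t=ext(c,s);return cv2.projectPoints(np.array(P,float).reshape(-1,3),cv2.Rodrigues(r)[0],t,k,d)[0][:,0]
def snap(name):
    s=ctrl.observe();c=ctrl.read_camera(name);return s,c
def save(c,fn): cv2.imwrite("pics/"+fn,c["image"][:,:,::-1])
E
python3 - <<'E'
from h import *
import pickle
s=ctrl.observe();print(s)
D={}
for n in("scene","side","wrist"):
    s,c=snap(n);D[n]=(s,c);print(n,{k:v for k,v in c.items() if k!="image"})
pickle.dump(D,open("d0.pkl","wb"))
cv2.imwrite("pics/a.png",cv2.resize(D["scene"][1]["image"][:,:,::-1],(800,600)))
cv2.imwrite("pics/b.png",cv2.resize(D["side"][1]["image"][:,:,::-1],(800,600)))
E
```

```text
{'time': 0.0, 'qpos': array([-1.0644946 ,  0.50839344, -0.23751577,  1.50114091,  0.12575217,
        1.1488964 , -0.15478541]), 'qvel': array([-5.11526665e-04, -1.98482223e-04, -1.05249601e-03, -9.79707906e-04,
       -1.08728043e-03, -1.16645958e-03, -6.70092877e-06]), 'joint_torque': array([-2.82094479e-04, -6.20595932e+01, -2.18680546e+00, -2.49666524e+01,
        1.27605413e-02,  1.17155354e-02, -2.46982637e-05]), 'tcp_pos': array([243.71907539, 574.90015794, 193.09211641]), 'tool_rot': array([-3.13975159e+00,  7.94463946e-05,  2.74083736e+00]), 'force': array([0.31648712, 0.29011533, 0.9534999 ]), 'wrist_torque': array([0.00953873, 0.02323416, 0.00355644]), 'grasp_force': 0.0, 'grip_width': 0.9966995657976242}
scene {'fov_y': 44.64843809141654, 'cx': 261.6061213075892, 'cy': 191.65371335125118, 'k1': -0.19221522314652828, 'rvec': array([ 1.5275019 ,  1.96967585, -0.88238987]), 'tvec': array([ 161.74970363, -246.38434633, 1915.56516214])}
side {'fov_y': 46.54976007008914, 'cx': 260.1699697524836, 'cy': 189.3180676590771, 'k1': -0.013608520516270001, 'rvec': array([ 2.19135285, -0.33251327,  0.16733835]), 'tvec': array([-562.08553148,  176.42174912, 1084.25411184])}
wrist {'fov_y': 60.40274244997789, 'cx': 260.223128298538, 'cy': 190.3336398757178, 'k1': 0.029161042623298956, 'mount': array([[ 2.14340878e-04, -9.47392547e-01, -3.20073924e-01,
         8.27028213e+01],
       [ 9.99999969e-01,  1.62767253e-04,  1.87882813e-04,
         1.32928620e+00],
       [-1.25901223e-04, -3.20073954e-01,  9.47392552e-01,
        -1.79204960e+02],
       [ 0.00000000e+00,  0.00000000e+00,  0.00000000e+00,
         1.00000000e+00]])}
```

View pics/a.png

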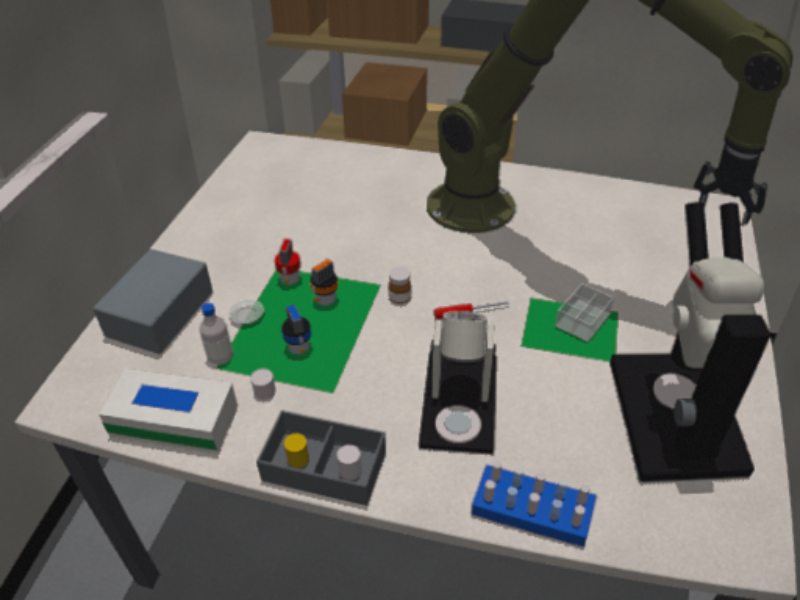

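View pics/b.png

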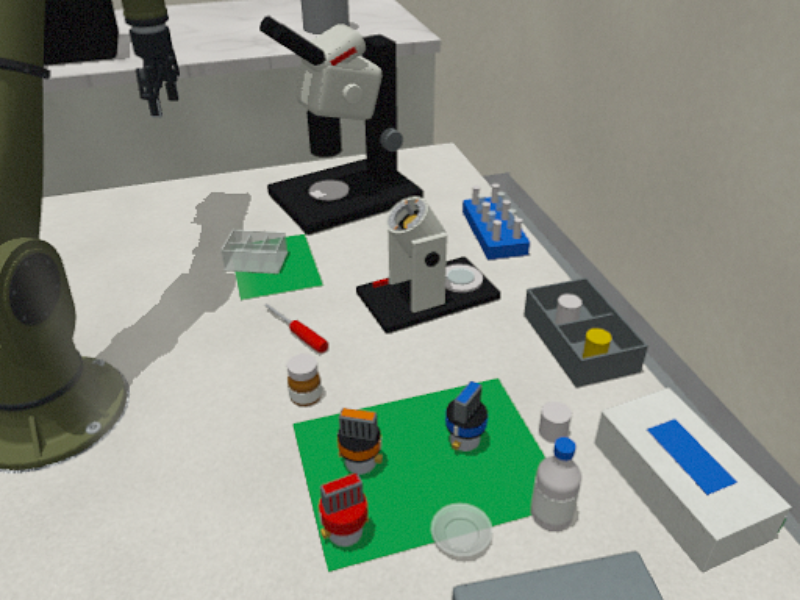

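Candidates in the side view (800 px scale): orange-banded lamp at (360,440), red look-alike at (343,510), blue lamp at (467,418). The orange band and orange strip fit the description. The socket mouth is at (408,213), and in the scene view it's at (465,325).

Run:
```python
from h import *
import pickle
D=pickle.load(open("d0.pkl","rb"));q=1/1.5625
A=D["scene"][1];B=D["side"][1]
def tri(a,b):
    o1,d1=ray(A,np.array(a)*q);o2,d2=ray(B,np.array(b)*q)
    k=np.linalg.lstsq(np.c_[d1,-d2],o2-o1,rcond=None)[0];p,r=o1+k[0]*d1,o2+k[1]*d2
    return ((p+r)/2).round(1),np.linalg.norm(p-r).round(1)
print("lamp top",tri((323,268),(358,415)),"blue",tri((294,314),(469,400)),"jar",tri((400,273),(302,365)))
for e in((340,411),(377,417)):print(atz(B,np.array(e)*q,102).round(1))
print("mouth",tri((465,325),(408,213)))
for e in((437,345),(497,350),(495,447),(420,443)):print("footA",atz(A,np.array(e)*q,18).round(1))
for e in((358,292),(388,328),(499,293),(468,262)):print("footB",atz(B,np.array(e)*q,18).round(1))
a=cv2.resize(B["image"][240:360,190:340,::-1],(500,400),interpolation=3)
b=cv2.resize(B["image"][110:220,225:335,::-1],(400,400)[:2],interpolation=3)[:, :300]
cv2.imwrite("pics/c.png",np.hstack([a,b]))
```

```text
lamp top (array([ 443.5, -243.7,   93.9]), np.float64(0.7)) blue (array([ 597. , -255.4,   90.8]), np.float64(8.5)) jar (array([390.7, -87.3,  65.8]), np.float64(6.5))
[ 420.7 -237.4  102. ]
[ 465.5 -262.8  102. ]
mouth (array([627.3, 105.6, 181.6]), np.float64(8.1))
footA [537.   33.2  18. ]
footA [521.  156.4  18. ]
footA [765.2 194.5  18. ]
footA [789.3  59.6  18. ]
footB [534.4 130.4  18. ]
footB [558.6  12.1  18. ]
footB [784.3  49.6  18. ]
footB [766.8 163.2  18. ]
```

View pics/c.png

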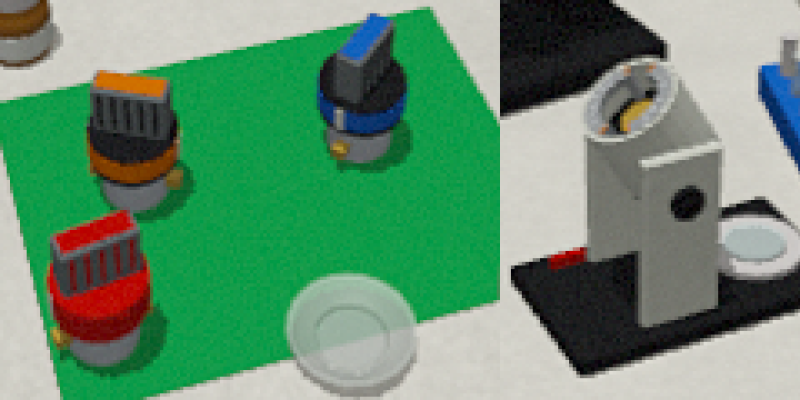

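Confirmed: the orange-banded lamp with the orange strip is at crop (130,140), at about (443,-247) mm, bar yaw about -29°. The mouth, with its slots, is at crop (635,95). I'll check for clearance on the way, then move.

```bash
cat >> h.py <<'E'
def go(target,s=None):
    s=s or ctrl.observe();r=R.from_euler("xyz",s["tool_rot"])
    return (r.inv().apply(np.array(target)-s["tcp_pos"])/20).round(2)
E
python3 - <<'E'
from h import *
import pickle
D=pickle.load(open("d0.pkl","rb"));q=1/1.5625
A=D["scene"][1];B=D["side"][1]
def tri(a,b):
    o1,d1=ray(A,np.array(a)*q);o2,d2=ray(B,np.array(b)*q)
    k=np.linalg.lstsq(np.c_[d1,-d2],o2-o1,rcond=None)[0];p,r=o1+k[0]*d1,o2+k[1]*d2
    return ((p+r)/2).round(1),np.linalg.norm(p-r).round(1)
print(tri((697,210),(270,25)),tri((730,210),(315,50)))
print(atz(A,np.array((615,355))*q,18),atz(B,np.array((270,188))*q,18))
for t in((330,350,280),(443,-247,210)): print(go(t))
p=np.array((330,350,280.));s=ctrl.observe();s["tcp_pos"]=p
for t in((480,50,290),):
    print(go(t,s));s["tcp_pos"]=np.array(t);print(go((460,-235,250),s))
E
```

```text
(array([472. , 476.6, 405.7]), np.float64(20.0)) (array([531.5, 505.3, 393.4]), np.float64(89.3))
[476.66767779 397.75524024  18.        ] [437.64205253 589.56672191  18.        ]
[-8.36 -8.68 -4.32]
[-25.21 -33.96  -0.79]
[-12.76 -10.89  -0.48]
[ -4.64 -13.51   2.02]
```

arm_command(
  steps=[
    {"translation": [-0.93, -0.96, -0.48], "turn": 0},
    {"translation": [-0.93, -0.96, -0.48], "turn": 0},
    {"translation": [-0.93, -0.96, -0.48], "turn": 0},
    {"translation": [-0.93, -0.96, -0.48], "turn": 0},
    {"translation": [-0.93, -0.96, -0.48], "turn": 0},
    {"translation": [-0.93, -0.96, -0.48], "turn": 0},
    {"translation": [-0.93, -0.96, -0.48], "turn": 0},
    {"translation": [-0.93, -0.96, -0.48], "turn": 0},
    {"translation": [-0.93, -0.96, -0.48], "turn": 0},
    {"translation": [-1, -0.85, -0.04], "turn": 0},
    {"translation": [-1, -0.85, -0.04], "turn": 0},
    {"translation": [-1, -0.85, -0.04], "turn": 0},
    {"translation": [-1, -0.85, -0.04], "turn": 0},
    {"translation": [-1, -0.85, -0.04], "turn": 0},
    {"translation": [-1, -0.85, -0.04], "turn": 0},
    {"translation": [-1, -0.85, -0.04], "turn": 0},
    {"translation": [-1, -0.85, -0.04], "turn": 0},
    {"translation": [-1, -0.85, -0.04], "turn": 0},
    {"translation": [-1, -0.85, -0.04], "turn": 0},
    {"translation": [-1, -0.85, -0.04], "turn": 0},
  ],
  claw=-1,
)

```text
time: 2.15
tcp_pos: [460.3, 92.0, 289.1]
tool_rot: [-3.141, -0.0, 2.741]
force: [0.3, 0.5, 0.1]
grip_width: 0.999
grasp_force: 0.0
```

Run:
```python
from h import *
s=ctrl.observe();print(s);print(go((430,-240,240),s))
```

```text
{'time': 2.15, 'qpos': array([-2.54304476e-01,  1.88509953e-01,  6.18050562e-03,  1.71859993e+00,
       -1.24410480e-03,  1.23484993e+00,  9.22235115e-01]), 'qvel': array([ 0.4010447 ,  0.10248333,  0.18472712, -0.15070917, -0.03661767,
        0.04833857,  0.59130248]), 'joint_torque': array([-2.34007895e+00, -4.17019200e+01,  1.36352247e-01, -2.53552133e+01,
        1.09042057e-01,  2.34553643e-02, -9.72841457e-01]), 'tcp_pos': array([460.32808509,  91.98626968, 289.08809897]), 'tool_rot': array([-3.14138607e+00, -2.99414188e-04,  2.74085431e+00]), 'force': array([0.31503785, 0.45400988, 0.07838173]), 'wrist_torque': array([ 0.03639874, -0.05417056,  0.03732294]), 'grasp_force': 0.0, 'grip_width': 0.9986049639424947}
[ -5.08 -15.88   2.46]
```

arm_command(
  steps=[
    {"translation": [-0.32, -1, 0.15], "turn": 0},
    {"translation": [-0.32, -1, 0.15], "turn": 0},
    {"translation": [-0.32, -1, 0.15], "turn": 0},
    {"translation": [-0.32, -1, 0.15], "turn": 0},
    {"translation": [-0.32, -1, 0.15], "turn": 0},
    {"translation": [-0.32, -1, 0.15], "turn": 0},
    {"translation": [-0.32, -1, 0.15], "turn": 0},
    {"translation": [-0.32, -1, 0.15], "turn": 0},
    {"translation": [-0.32, -1, 0.15], "turn": 0},
    {"translation": [-0.32, -1, 0.15], "turn": 0},
    {"translation": [-0.32, -1, 0.15], "turn": 0},
    {"translation": [-0.32, -1, 0.15], "turn": 0},
    {"translation": [-0.32, -1, 0.15], "turn": 0},
    {"translation": [-0.32, -1, 0.15], "turn": 0},
    {"translation": [-0.32, -1, 0.15], "turn": 0},
    {"translation": [-0.3, -0.88, 0.15], "turn": 0},
    {"translation": [0, 0, 0], "turn": 0.75},
    {"translation": [0, 0, 0], "turn": 0.75},
    {"translation": [0, 0, 0], "turn": 0},
  ],
)

```text
time: 4.05
tcp_pos: [429.9, -239.2, 240.9]
tool_rot: [-3.141, -0.001, 2.635]
force: [0.0, -0.2, -0.4]
grip_width: 1.003
grasp_force: 0.0
```

Run:
```python
from h import *
s,c=snap("wrist");print(s["time"],s["tcp_pos"],s["tool_rot"],s["qpos"])
a=c["image"].copy()
b=np.array([443,-247]);d=np.array([np.cos(-.506),np.sin(-.506)])
for P in [(*(b+25*d),102),(*(b-25*d),102),(*b,102)]:
    u=proj(c,P,s)[0];print(u)
hsv=cv2.cvtColor(a,cv2.COLOR_RGB2HSV);m=cv2.inRange(hsv,(5,150,120),(20,255,255))
n,l,st,ce=cv2.connectedComponentsWithStats(m)
for i in range(1,n):
    if st[i,4]>60:
        r=cv2.minAreaRect(np.argwhere(l==i)[:,::-1].astype(np.float32));print(st[i],ce[i],r)
        bx=cv2.boxPoints(r);print([atz(c,p,102,s)[:2].round(1) for p in bx],atz(c,r[0],102,s))
save(c,"w1.png")
```

```text
4.05 [ 429.94782198 -239.22026455  240.92371719] [-3.14148322e+00 -6.72562905e-04  2.63505199e+00] [ 0.27043609  0.26462583  0.24733081  1.76298682 -0.07095999  1.12333521
  1.60453075]
[258.48578916 204.69276879]
[258.38333441 157.26819245]
[258.43606611 181.55362326]
[252 158  15  23 281] [258.5088968 167.7544484] ((259.0, 169.0), (22.0, 14.0), 90.0)
[array([ 418.7, -240.7]), array([ 425.4, -228.7]), array([ 445.3, -239.5]), array([ 438.4, -251.9])] [ 431.84710219 -240.14682807  102.        ]
```

View pics/w1.png

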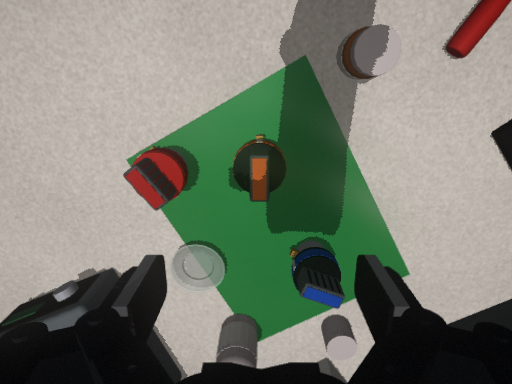

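The strip runs from (259,157) to (259,201), so the bar is aligned with tool x and its centre is at about (442,-246). Descending.

arm_command(
  steps=[
    {"translation": [-0.35, 0, 0.95], "turn": 0},
    {"translation": [-0.35, -0.03, 0.95], "turn": 0},
    {"translation": [0, 0, 0.95], "turn": 0},
    {"translation": [0, 0, 0.95], "turn": 0},
    {"translation": [0, 0, 0.95], "turn": 0},
    {"translation": [0, 0, 0.95], "turn": 0},
    {"translation": [0, 0, 0.95], "turn": 0},
    {"translation": [0, 0, 0.95], "turn": 0},
    {"translation": [0, 0, 0.95], "turn": 0},
    {"translation": [0, 0, 0], "turn": 0},
  ],
)

```text
time: 5.1
tcp_pos: [440.8, -245.4, 68.3]
tool_rot: [-3.141, -0.004, 2.638]
force: [-1.4, -0.1, 0.4]
grip_width: 0.996
grasp_force: 0.0
```

arm_command(
  steps=[
    {"translation": [0, 0, 0], "turn": 0},
    {"translation": [0, 0, 0], "turn": 0},
    {"translation": [0, 0, 0], "turn": 0},
    {"translation": [0, 0, 0], "turn": 0},
    {"translation": [0, 0, 0], "turn": 0},
    {"translation": [0, 0, 0], "turn": 0},
    {"translation": [0, 0, 0], "turn": 0},
  ],
  claw=1,
)

```text
time: 5.8
tcp_pos: [442.2, -246.5, 70.3]
tool_rot: [3.142, 0.0, 2.636]
force: [-0.1, -0.3, 0.1]
grip_width: 0.002
grasp_force: 0.0
```

Run:
```python
from h import *
s,c=snap("wrist");s2,d=snap("side")
print(s["tcp_pos"],s["grip_width"],s["grasp_force"],proj(d,s["tcp_pos"]))
cv2.imwrite("pics/m1.png",np.hstack([cv2.resize(c["image"][:,:,::-1],(440,330)),cv2.resize(d["image"][220:360,170:310,::-1],(330,330),interpolation=3)]))
```

```text
[ 442.18388156 -246.50249412   70.29964619] 0.002173065264421526 0.0 [[229.1652204  274.19785414]]
```

View pics/m1.png

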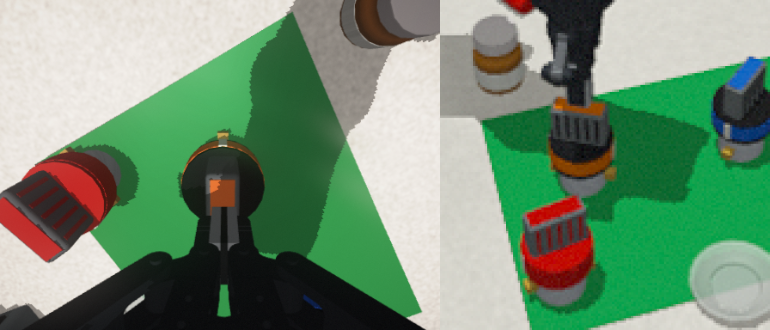

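Run:
```python
from h import *
s,c=snap("wrist");s2,d=snap("side")
b=np.array([442,-246.5]);e=np.array([np.cos(2.635),np.sin(2.635)])
for n,r,z in(("strip near",25,102),("strip far",-25,102),("lug",31,18),("ctr38",0,38),("bar near foot",25,64)):
    P=(*(b+r*e),z);print(n,proj(c,P,s)[0].round(1),proj(c,P,s)[0]*440/512,(proj(d,P)[0]-[170,220])*2.357+[440,0])
print("tcp",proj(c,s["tcp_pos"],s)[0]*440/512,proj(c,s["tcp_pos"]+[0,0,40],s)[0]*440/512)
w=c["image"][150:384,160:360,::-1];cv2.imwrite("pics/m2.png",np.hstack([cv2.resize(w,(450,526),interpolation=3),cv2.resize(d["image"][230:310,200:270,::-1],(350,526),interpolation=3)[:,:350]]))
```

```text
strip near [257.5 206.1] [221.25311803 177.10709837] [550.84303411  99.23866675]
strip far [257.6 294.7] [221.36060018 253.24465739] [604.96033236 107.60454055]
lug [258.4 155.3] [222.03854629 133.48712051] [549.86735809 160.73786032]
ctr38 [258.2 206. ] [221.92742315 177.01813346] [580.69898053 151.6503676 ]
bar near foot [258.  182.5] [221.69055643 156.83897458] [553.23066483 128.32617045]
tcp [221.7059118  194.08807305] [221.24765242 224.36638831]
```

View pics/m2.png

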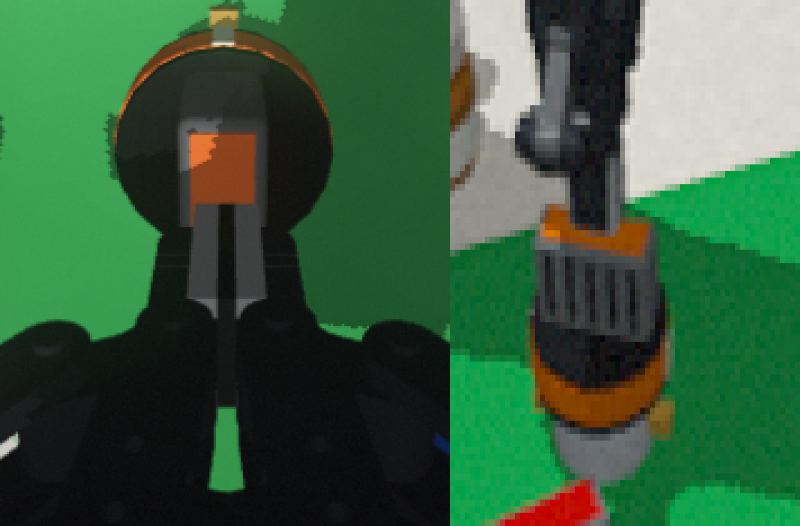

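Here both fingertips sit just above the bar, at crop (228,205) in the wrist view and (610,235) in the side view. They end roughly 32–38 mm short of the reported TCP, so they closed above the handle. The lamp hasn't moved. I'll open, go about 30 mm lower and close again.

arm_command(
  steps=[
    {"translation": [0, 0, 0], "turn": 0},
    {"translation": [0, 0, 0], "turn": 0},
    {"translation": [0, 0, 0], "turn": 0},
    {"translation": [0, 0, 0], "turn": 0},
    {"translation": [0, 0, 0], "turn": 0},
    {"translation": [0, 0, 0.5], "turn": 0},
    {"translation": [0, 0, 0.5], "turn": 0},
    {"translation": [0, 0, 0.5], "turn": 0},
    {"translation": [0, 0, 0], "turn": 0},
  ],
  claw=-1,
)

```text
time: 6.9
tcp_pos: [441.0, -245.9, 38.3]
tool_rot: [-3.141, -0.003, 2.636]
force: [0.2, 0.2, 0.2]
grip_width: 0.999
grasp_force: 0.0
```

arm_command(
  steps=[
    {"translation": [0, 0, 0], "turn": 0},
    {"translation": [0, 0, 0], "turn": 0},
    {"translation": [0, 0, 0], "turn": 0},
    {"translation": [0, 0, 0], "turn": 0},
    {"translation": [0, 0, 0], "turn": 0},
    {"translation": [0, 0, 0], "turn": 0},
  ],
  claw=1,
)

```text
time: 7.5
tcp_pos: [442.3, -246.7, 40.6]
tool_rot: [-3.142, 0.001, 2.636]
force: [-0.5, 0.2, 3.5]
grip_width: 0.223
grasp_force: 58.9
```

arm_command(
  steps=[
    {"translation": [0, 0, -0.6], "turn": 0},
    {"translation": [0, 0, -0.95], "turn": 0},
    {"translation": [0, 0, -0.95], "turn": 0},
    {"translation": [0, 0, -0.95], "turn": -1},
    {"translation": [0, 0, -0.95], "turn": -1},
    {"translation": [0, 0, -0.95], "turn": -1},
    {"translation": [0, 0, -0.95], "turn": -1},
    {"translation": [0, 0, -0.95], "turn": -1},
    {"translation": [0, 0, -0.95], "turn": -1},
    {"translation": [0, 0, -0.95], "turn": -1},
    {"translation": [0, 0, -0.95], "turn": -1},
    {"translation": [0, 0, -0.95], "turn": -1},
    {"translation": [0, 0, -0.95], "turn": -1},
    {"translation": [0, 0, -0.95], "turn": -1},
    {"translation": [0, 0, -0.95], "turn": -1},
    {"translation": [0, 0, -0.95], "turn": -1},
    {"translation": [0, 0, 0], "turn": -1},
    {"translation": [0, 0, 0], "turn": -1},
    {"translation": [0, 0, 0], "turn": -1},
  ],
)

```text
time: 9.4
tcp_pos: [441.6, -246.2, 336.6]
tool_rot: [3.14, -0.001, -2.527]
force: [-0.5, -0.5, -3.5]
grip_width: 0.22
grasp_force: 59.2
```

Run:
```python
from h import *
s=ctrl.observe();print(s);print(go((530,85,330),s))
```

```text
{'time': 9.4, 'qpos': array([ 4.52824442e-01,  2.28336054e-01,  9.79380845e-03,  1.53701283e+00,
       -2.27438795e-03,  1.37778455e+00,  2.64803779e+00]), 'qvel': array([ 0.07952014,  0.00216481, -0.10974435,  0.00263566,  0.02484243,
        0.00183633,  0.66523927]), 'joint_torque': array([-5.22731356e-01, -4.63722503e+01,  8.36847536e-01, -2.84727037e+01,
       -2.01451883e-02,  1.17085801e-02, -1.10654946e+00]), 'tcp_pos': array([ 441.62536503, -246.20497378,  336.57106449]), 'tool_rot': array([ 3.14023857e+00, -7.11843250e-04, -2.52715444e+00]), 'force': array([-0.46463515, -0.47134568, -3.48465651]), 'wrist_torque': array([-0.02404885, -0.00232416, -0.04622293]), 'grasp_force': 59.20975148677826, 'grip_width': 0.21977279643951858}
[-13.16  10.98   0.33]
```

arm_command(
  steps=[
    {"translation": [-0.94, 0.78, 0], "turn": 0},
    {"translation": [-0.94, 0.78, 0], "turn": 0},
    {"translation": [-0.94, 0.78, 0], "turn": 0},
    {"translation": [-0.94, 0.78, 0], "turn": 0},
    {"translation": [-0.94, 0.78, 0], "turn": 0},
    {"translation": [-0.94, 0.78, 0], "turn": 0},
    {"translation": [-0.94, 0.78, 0], "turn": 0},
    {"translation": [-0.94, 0.78, 0], "turn": 0},
    {"translation": [-0.94, 0.78, 0], "turn": 0},
    {"translation": [-0.94, 0.78, 0], "turn": 0},
    {"translation": [-0.94, 0.78, 0], "turn": 0},
    {"translation": [-0.94, 0.78, 0], "turn": 0},
    {"translation": [-0.94, 0.78, 0], "turn": 0},
    {"translation": [-0.94, 0.78, 0], "turn": 0},
    {"translation": [0, 0, 0], "turn": 0},
  ],
)

```text
time: 10.9
tcp_pos: [531.9, 87.7, 336.0]
tool_rot: [3.139, -0.0, -2.525]
force: [-0.1, 0.1, -2.8]
grip_width: 0.218
grasp_force: 59.2
```

Run:
```python
from h import *
s=ctrl.observe();print(s["tcp_pos"],s["tool_rot"],s["qpos"]);print(go((530+395,85+65,330),s))
```

```text
[531.90108126  87.70610521 336.02297901] [ 3.13850936e+00 -4.79186804e-04 -2.52453685e+00] [-0.07376214  0.28877861 -0.18931756  1.45662703  0.05163122  1.40283259
  1.92371658]
[-17.83  -8.83   0.27]
```

arm_command(
  steps=[
    {"translation": [-0.95, -0.47, 0], "turn": 0},
    {"translation": [-0.95, -0.47, 0], "turn": 0},
    {"translation": [-0.95, -0.47, 0], "turn": 0},
    {"translation": [-0.95, -0.47, 0], "turn": 0},
    {"translation": [-0.95, -0.47, 0], "turn": 0},
    {"translation": [-0.95, -0.47, 0], "turn": 0},
    {"translation": [-0.95, -0.47, 0], "turn": 0},
    {"translation": [-0.95, -0.47, 0], "turn": 0},
    {"translation": [-0.95, -0.47, 0], "turn": 0},
    {"translation": [-0.95, -0.47, 0], "turn": 0},
    {"translation": [-0.95, -0.47, 0], "turn": 0},
    {"translation": [-0.95, -0.47, 0], "turn": 0},
    {"translation": [-0.95, -0.47, 0], "turn": 0},
    {"translation": [-0.95, -0.47, 0], "turn": 0},
    {"translation": [-0.95, -0.47, 0], "turn": 0},
    {"translation": [-0.95, -0.47, 0], "turn": 0},
    {"translation": [-0.95, -0.47, 0], "turn": 0},
  ],
)

```text
time: 12.6
tcp_pos: [848.6, 130.7, 309.4]
tool_rot: [-3.121, 0.04, -2.531]
force: [-0.4, 0.4, -2.5]
grip_width: 0.22
grasp_force: 59.5
```

Run:
```python
from h import *
s=ctrl.observe();print(s["tcp_pos"],np.hypot(*s["tcp_pos"][:2]),s["tool_rot"],s["qpos"]);print(R.from_euler("xyz",s["tool_rot"]).as_matrix()[:,2])
```

```text
[848.6362669  130.73576311 309.38963896] 858.6473975122841 [-3.12133779  0.04037015 -2.53144847] [-0.19468749  1.03551983  0.29792075  0.10173963 -0.28168641  1.96342018
  2.01909825]
[ 0.04467516  0.00652144 -0.99898028]
```

The tool has started to tilt outward (2.6°) now that joint 6 is at its limit. Next I'll try moving upward from here.

arm_command(
  steps=[
    {"translation": [0, 0, -1], "turn": 0},
    {"translation": [0, 0, -1], "turn": 0},
    {"translation": [0, 0, -1], "turn": 0},
    {"translation": [0, 0, -1], "turn": 0},
    {"translation": [0, 0, -1], "turn": 0},
  ],
)

```text
time: 13.1
tcp_pos: [812.0, 125.7, 392.1]
tool_rot: [-3.103, 0.08, -2.53]
force: [0.6, 0.1, -3.1]
grip_width: 0.219
grasp_force: 59.6
```

```bash
cat >> h.py <<'E'
def st():
    s=ctrl.observe();z=R.from_euler("xyz",s["tool_rot"]).as_matrix()[:,2]
    print(s["time"],s["tcp_pos"].round(1),np.hypot(*s["tcp_pos"][:2]).round(1),"z",z.round(3),"tilt",np.degrees(np.arccos(-z[2])).round(2),"az",np.degrees(np.arctan2(z[1],z[0])).round(1),s["qpos"].round(3));return s
E
python3 -c "
from h import *
st()"
```

```text
13.1 [812.  125.7 392.1] 821.6 z [ 0.088  0.015 -0.996] tilt 5.1 az 9.5 [-0.207  0.893  0.239  0.201 -0.211  1.964  2.028]
```

arm_command(
  steps=[
    {"translation": [-0.95, -0.47, -1], "turn": 0},
    {"translation": [-0.95, -0.47, -1], "turn": 0},
    {"translation": [-0.95, -0.47, -1], "turn": 0},
    {"translation": [-0.95, -0.47, -1], "turn": 0},
    {"translation": [-0.95, -0.47, -1], "turn": 0},
    {"translation": [-0.95, -0.47, -1], "turn": 0},
  ],
)

```text
time: 13.7
tcp_pos: [830.7, 128.1, 443.9]
tool_rot: [-3.049, 0.188, -2.523]
force: [0.3, -0.8, -3.4]
grip_width: 0.221
grasp_force: 59.6
```

```bash
python3 -c "
from h import *
st()"
```

```text
13.7 [830.7 128.1 443.9] 840.5 z [ 0.205  0.032 -0.978] tilt 11.98 az 8.9 [-0.2    0.885  0.381  0.09  -0.356  1.963  2.022]
```

arm_command(
  steps=[
    {"translation": [-0.95, -0.47, -1], "turn": 0},
    {"translation": [-0.95, -0.47, -1], "turn": 0},
    {"translation": [-0.95, -0.47, -1], "turn": 0},
    {"translation": [-0.95, -0.47, -1], "turn": 0},
    {"translation": [-0.95, -0.47, -1], "turn": 0},
    {"translation": [-0.95, -0.47, -1], "turn": 0},
    {"translation": [-0.95, -0.47, -1], "turn": 0},
    {"translation": [-0.95, -0.47, -1], "turn": 0},
    {"translation": [-0.95, -0.47, -1], "turn": 0},
  ],
)

```text
time: 14.6
tcp_pos: [827.2, 127.1, 545.3]
tool_rot: [-2.967, 0.342, -2.501]
force: [0.3, -0.5, -3.3]
grip_width: 0.223
grasp_force: 59.6
```

```bash
python3 -c "
from h import *
st()"
```

```text
14.6 [827.2 127.1 545.3] 836.9 z [ 0.369  0.058 -0.928] tilt 21.93 az 8.9 [-0.185  0.807  0.484  0.005 -0.471  1.948  2.004]
```

arm_command(
  steps=[
    {"translation": [-0.95, -0.47, -1], "turn": 0},
    {"translation": [-0.95, -0.47, -1], "turn": 0},
    {"translation": [-0.95, -0.47, -1], "turn": 0},
    {"translation": [-0.95, -0.47, -1], "turn": 0},
    {"translation": [-0.95, -0.47, -1], "turn": 0},
    {"translation": [-0.95, -0.47, -1], "turn": 0},
  ],
)

```text
time: 15.2
tcp_pos: [811.8, 124.3, 617.2]
tool_rot: [-2.909, 0.441, -2.479]
force: [0.1, 0.0, -3.6]
grip_width: 0.224
grasp_force: 59.6
```

```bash
python3 -c "
from h import *
st()"
```

```text
15.2 [811.8 124.3 617.2] 821.3 z [ 0.469  0.073 -0.88 ] tilt 28.35 az 8.9 [-0.188  0.725  0.422  0.005 -0.405  1.917  2.004]
```

arm_command(
  steps=[
    {"translation": [-0.9, -0.45, -0.95], "turn": 0},
    {"translation": [0, 0, 0], "turn": 0},
  ],
)

```text
time: 15.4
tcp_pos: [807.7, 123.6, 630.8]
tool_rot: [-2.898, 0.458, -2.474]
force: [-0.5, 0.3, -2.8]
grip_width: 0.225
grasp_force: 59.7
```

Run:
```python
from h import *
s=st()
# socket axis; approach pose: lamp origin 90mm out of mouth along axis
M=np.array([627,100,190.]);a=np.radians(9.3);zs=np.array([-.5*np.cos(a),-.5*np.sin(a),.866])
r=R.from_euler("xyz",s["tool_rot"]);zt=r.as_matrix()[:,2]
xs=np.array([np.cos(a)*.866,np.sin(a)*.866,.5]);ys=np.cross(zs,xs)
lx=r.as_matrix()[:,0];print("lug dir",np.degrees(np.arctan2(lx@ys,lx@xs)),"axis err",np.degrees(np.arccos(-zt@zs)))
for d in(70,):
    t=M+zs*(d+40.6);print(d,t,go(t,s))
```

```text
15.4 [807.7 123.6 630.8] 817.1 z [ 0.487  0.076 -0.87 ] tilt 29.52 az 8.9 [-0.189  0.71   0.414  0.004 -0.395  1.913  2.004]
lug dir -154.28683263716846 axis err 0.6504208524617956
70 [572.42687888  91.06330869 285.7796    ] [16.82  8.47  9.16]
```

arm_command(
  steps=[
    {"translation": [0.93, 0.47, 0.51], "turn": 0},
    {"translation": [0.93, 0.47, 0.51], "turn": 0},
    {"translation": [0.93, 0.47, 0.51], "turn": 0},
    {"translation": [0.93, 0.47, 0.51], "turn": 0},
    {"translation": [0.93, 0.47, 0.51], "turn": 0},
    {"translation": [0.93, 0.47, 0.51], "turn": 0},
    {"translation": [0.93, 0.47, 0.51], "turn": 0},
    {"translation": [0.93, 0.47, 0.51], "turn": 0},
    {"translation": [0.93, 0.47, 0.51], "turn": 0},
    {"translation": [0.93, 0.47, 0.51], "turn": 0},
    {"translation": [0.93, 0.47, 0.51], "turn": 0},
    {"translation": [0.93, 0.47, 0.51], "turn": 0},
    {"translation": [0.93, 0.47, 0.51], "turn": 0},
    {"translation": [0.93, 0.47, 0.51], "turn": 0},
    {"translation": [0.93, 0.47, 0.51], "turn": 0},
    {"translation": [0.93, 0.47, 0.51], "turn": 0},
    {"translation": [0, 0, 0], "turn": 0},
    {"translation": [0, 0, 0], "turn": 0},
  ],
)

```text
time: 17.2
tcp_pos: [614.4, 102.0, 341.7]
tool_rot: [-2.9, 0.456, -2.474]
force: [0.9, 0.7, -3.5]
grip_width: 0.217
grasp_force: 59.6
```

Run:
```python
from h import *
s=st();_,c=snap("wrist");_,d=snap("side");_,e=snap("scene")
import pickle;pickle.dump((s,c,d,e),open("d1.pkl","wb"))
M=np.array([627,100,190.])
print(proj(c,M,s),proj(d,M),proj(e,M))
a=cv2.resize(c["image"][100:384,120:400,::-1],(400,406))
b=cv2.resize(d["image"][70:210,220:340,::-1],(348,406),interpolation=3)
cv2.imwrite("pics/n1.png",np.hstack([a,b]))
```

```text
17.2 [614.4 102.  341.7] 622.8 z [ 0.484  0.077 -0.872] tilt 29.35 az 9.0 [-0.687  0.134  0.539  1.805 -0.096  0.71   2.068]
[[285.19015231 104.32864377]] [[262.79670945 135.59516594]] [[296.78323096 204.38597455]]
```

View pics/n1.png

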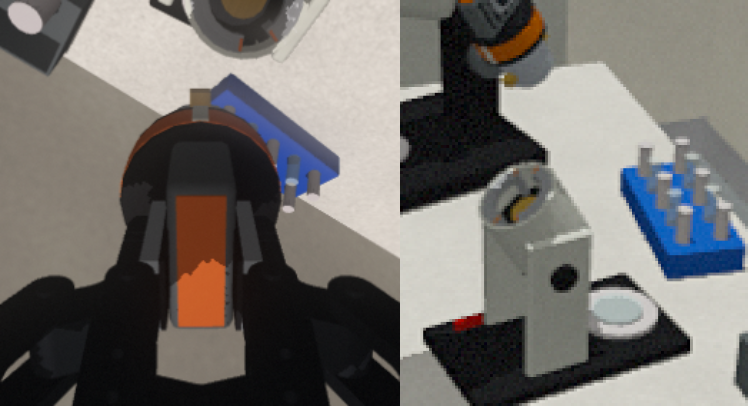

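The wrist view shows the mouth at crop (248,5), slightly right of the prediction. I'll enlarge it to measure the centre and the slot direction.

Run:
```python
from h import *
import pickle
s,c,d,e=pickle.load(open("d1.pkl","rb"))
a=cv2.resize(c["image"][45:150,230:355,::-1],(500,420),interpolation=2)
b=cv2.resize(d["image"][118:160,240:282,::-1],(300,300),interpolation=2)
cv2.imwrite("pics/n2.png",np.hstack([a,np.vstack([b,np.zeros((120,300,3),np.uint8)])]))
```

```text
(no output)
```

View pics/n2.png

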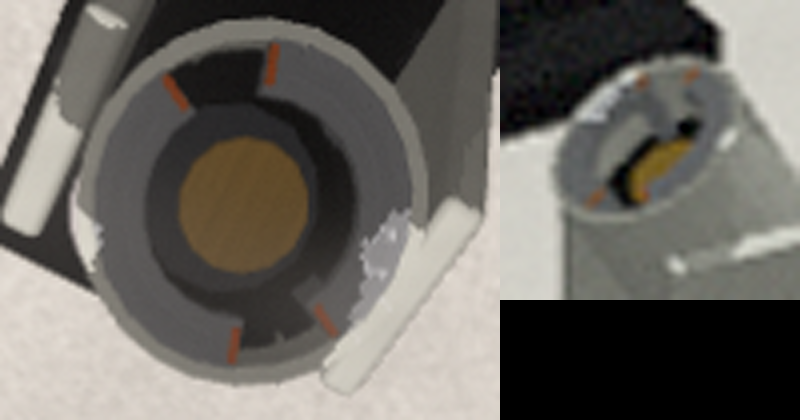

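The mouth is clear in the wrist view: its centre is at crop (252,204), which is full px (293.1,96.0). The flanking lines put the slots at crop (223.5,78) and (280.5,333). In the side view the rim centre is about (260.7,137.3).

```bash
cat > sock.py <<'E'
from h import *
import pickle
from scipy.optimize import least_squares
s,c,d,e=pickle.load(open("d1.pkl","rb"))
def fr(az,t=np.radians(30)):
    zs=np.array([-np.sin(t)*np.cos(az),-np.sin(t)*np.sin(az),np.cos(t)]);ys=np.array([-np.sin(az),np.cos(az),0]);return np.cross(ys,zs),ys,zs
f=lambda p:np.array([230,45])+np.array(p)/4.
th=np.linspace(0,2*np.pi,181)
def circ(M,az,r):
    x,y,z=fr(az);return M+r*(np.outer(np.cos(th),x)+np.outer(np.sin(th),y))
def bb(q):return np.r_[q[:,0].min(),q[:,0].max(),q[:,1].min(),q[:,1].max()]
obsW=np.r_[f((80,18)),f((428,384))][[0,2,1,3]];obsB=np.r_[f((147,102)),f((357,310))][[0,2,1,3]]
g=lambda p:np.array([240,118])+(np.array(p)-[500,0])/(300/42)
obsS=np.r_[g((553,57)),g((742,218))][[0,2,1,3]]
az=np.radians(9.3)
def res(M):return np.r_[bb(proj(c,circ(M,az,40),s))-obsW,bb(proj(c,circ(M,az,24.5),s))-obsB,(bb(proj(d,circ(M,az,40)))-obsS)]
o=least_squares(res,[627,100,190.]);M=o.x
if __name__=="__main__":
    print("M",M.round(1),res(M).round(1))
    xs,ys,zs=fr(az);A=[]
    for p in((223.5,78),(280.5,333)):
        o_,r_=ray(c,f(p),s);P=o_+r_*((M-o_)@zs)/(r_@zs)-M;print(P@xs,P@ys);A.append((P@xs,P@ys))
    v=np.array(A[0])-A[1];phi=np.degrees(np.arctan2(v[1],v[0]));print("slot",phi%180,"mid",np.mean(A,0))
    now=ctrl.observe();r=R.from_euler("xyz",now["tool_rot"]);lx=r.as_matrix()[:,0]
    print("lug",np.degrees(np.arctan2(lx@ys,lx@xs))%180,"axiserr",np.degrees(np.arccos(-r.as_matrix()[:,2]@zs)))
E
python3 sock.py
```

```text
M [619.7 102.8 184.2] [ 0.1 -0.7  0.9 -0.7  0.   0.3 -1.4  1.6 -0.7 -0.5  0.   0.6]
-22.300216146481166 -19.034455486053403
22.307497048956762 19.222334534525793
slot 40.61728971022967 mid [0.00364045 0.09393952]
lug 25.737841465718873 axiserr 0.569533888760383
```

```bash
sed -i 's/^o=least.*/o=least_squares(lambda p:res(np.r_[p,190.])*np.r_[np.ones(8),np.ones(4)],[627,100.]);M=np.r_[o.x,190.]/' sock.py
cat >> sock.py <<'E'
    T=now["tcp_pos"];L=T+40.6*r.as_matrix()[:,2]-M;print("lamp in socket",L@xs,L@ys,L@zs)
    _,w=snap("wrist");R3=r.as_matrix()
    for n,p in(("lug",(31,0,18)),("strip near",(25,0,102)),("strip far",(-25,0,102)),("headL",(0,30,38)),("headR",(0,-30,38))):
        P=T+R3@np.array([p[0],p[1],40.6-p[2]]);q=proj(w,P,now)[0];print(n,q,(q-[120,100])/.7)
    for dd in(15,):print(dd,go(M+zs*(dd+40.6),now))
E
python3 sock.py
```

```text
M [616.8 101.5 190. ] [-1.  -0.   0.1  0.4 -0.8  0.6 -1.8  2.3 -1.6 -1.4 -1.5 -0.9]
-22.092720760201765 -18.52881030312299
21.598954749540024 18.942360843897895
slot 40.61728971022973 mid [-0.24688301  0.20677527]
lug 25.737841465718873 axiserr 0.569533888760383
lamp in socket 74.80128269019602 0.610853547638552 92.23495854284108
lug [258.3883056  164.17996997] [197.69757943  91.68567138]
strip near [257.36528048 231.46462899] [196.23611497 187.80661284]
strip far [257.65940485 334.98565079] [196.65629264 335.69378685]
headL [308.2628034  222.53253615] [268.94686201 175.04648021]
headR [208.35111563 222.54505913] [126.21587947 175.06437019]
15 [3.36 1.59 3.9 ]
```

arm_command(
  steps=[
    {"translation": [0.2, 0, 0], "turn": -1},
    {"translation": [0.5, 0, 0], "turn": -1},
    {"translation": [0.5, 0, 0], "turn": -1},
    {"translation": [0.5, 0, 0], "turn": -0.72},
    {"translation": [0, 0, 0], "turn": 0},
  ],
)

```text
time: 17.9
tcp_pos: [592.4, 78.3, 327.4]
tool_rot: [-2.789, 0.379, -2.204]
force: [1.3, 0.1, -2.4]
grip_width: 0.224
grasp_force: 59.8
```

```bash
python3 sock.py; python3 -c "
from h import *
st()"
```

```text
M [616.8 101.5 190. ] [-1.  -0.   0.1  0.4 -0.8  0.6 -1.8  2.3 -1.6 -1.4 -1.5 -0.9]
-22.092720760201765 -18.52881030312299
21.598954749540024 18.942360843897895
slot 40.61728971022973 mid [-0.24688301  0.20677527]
lug 40.56792894711228 axiserr 0.7184370527922209
lamp in socket 44.07306430851858 -19.068957503056144 92.34232086342553
lug [258.70925039 163.75148319] [198.15607198  91.07354742]
strip near [257.87585884 230.83907351] [196.96551263 186.91296215]
strip far [258.11630561 334.46945248] [197.30900802 334.95636069]
headL [308.61825174 222.10986943] [269.45464534 174.44267061]
headR [208.66752548 222.12121525] [126.66789354 174.45887892]
15 [1.03 2.15 3.89]
17.95 [593.   79.2 327.9] 598.3 z [ 0.484  0.076 -0.871] tilt 29.37 az 8.9 [-0.635  0.096  0.506  1.881 -0.085  0.665  2.349]
```

arm_command(
  steps=[
    {"translation": [0.26, 0.54, 0.3], "turn": 0},
    {"translation": [0.26, 0.54, 0.3], "turn": 0},
    {"translation": [0.26, 0.54, 0.3], "turn": 0},
    {"translation": [0.25, 0.53, 0.3], "turn": 0},
    {"translation": [0, 0, 0.67], "turn": 0},
    {"translation": [0, 0, 0.67], "turn": 0},
    {"translation": [0, 0, 0.67], "turn": 0},
    {"translation": [0, 0, 0.67], "turn": 0},
    {"translation": [0, 0, 0], "turn": 0},
    {"translation": [0, 0, 0], "turn": 0},
  ],
)

```text
time: 18.95
tcp_pos: [590.1, 98.7, 238.6]
tool_rot: [-2.789, 0.379, -2.204]
force: [0.3, -0.3, -3.6]
grip_width: 0.219
grasp_force: 59.7
```

```bash
python3 sock.py|tail -8
python3 - <<'E'
from sock import *
s,c=snap("wrist");_,d=snap("side");_,e=snap("scene")
pickle.dump((s,c,d,e),open("d2.pkl","wb"))
T=s["tcp_pos"];R3=R.from_euler("xyz",s["tool_rot"]).as_matrix();xs,ys,zs=fr(az)
def draw(im,P,cam,ss,col):
    q=proj(cam,P,ss)
    return q
out=[]
for cam,ss,(r0,r1,c0,c1) in((c,s,(90,240,170,350)),(d,None,(75,175,220,310)),(e,None,(170,250,260,332))):
    k=400/(c1-c0) if cam is c else 200/(c1-c0)*1.0
    k=360/(r1-r0);im=cv2.resize(cam["image"][r0:r1,c0:c1,::-1],None,fx=k,fy=k,interpolation=2)
    tr=lambda P:((proj(cam,P,ss)-[c0,r0])*k).astype(int)
    cv2.polylines(im,[tr(circ(M,az,40))],True,(255,255,0),1)
    A=T+R3@np.array([0,0,40.6])
    lc=lambda r,z:A+np.outer(np.cos(th)*r,R3[:,0])+np.outer(np.sin(th)*r,R3[:,1])-R3[:,2]*z
    for r_,z_ in((30,38),(22,5),(30,64)):cv2.polylines(im,[tr(lc(r_,z_))],True,(0,255,0),1)
    out.append(im)
o=np.hstack(out);print(o.shape);k=min(1,800/o.shape[1]);cv2.imwrite("pics/p1.png",cv2.resize(o,None,fx=k,fy=k,interpolation=3))
E
```

```text
lug 40.578073613616766 axiserr 0.6849414952353766
lamp in socket 0.5595789565637025 1.4135893071542787 14.924483080168283
lug [258.70969648 163.75264464] [198.15670926  91.07520663]
strip near [257.87657764 230.84132119] [196.96653949 186.91617312]
strip far [258.11697353 334.47201334] [197.30996218 334.96001906]
headL [308.61891918 222.11129372] [269.45559883 174.44470532]
headR [208.66781653 222.12265966] [126.66830932 174.46094236]
15 [ 0.09 -0.02 -0.  ]
(360, 1080, 3)
```

View pics/p1.png

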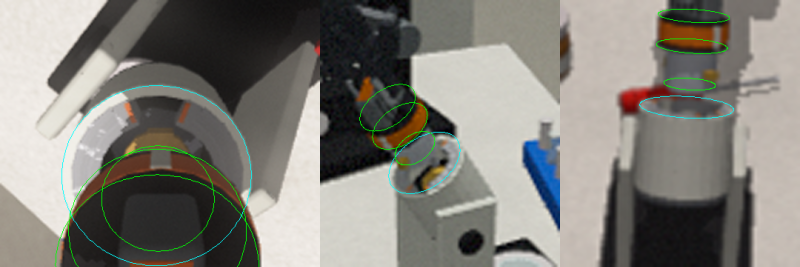

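The overlay shows the real rim, at crop (73–246, top 62), smaller and farther along tool +x than the model. I'll refit the mouth position with this view included.

```bash
cat > fit2.py <<'E'
from sock import *
s2,c2,d2,e2=pickle.load(open("d2.pkl","rb"))
ob=np.array([211,308.4,124.9])
def res2(p,full=False):
    M=p[:3];a=az
    return np.r_[res(M),(bb(proj(c2,circ(M,a,40),s2))[:3]-ob)]
o2=least_squares(res2,[618,102,187.]);M=o2.x
print(M.round(1),res2(M).round(1))
now=ctrl.observe();r=R.from_euler("xyz",now["tool_rot"]);xs,ys,zs=fr(az)
L=now["tcp_pos"]+40.6*r.as_matrix()[:,2]-M;print("lamp in socket",L@xs,L@ys,L@zs)
for q in((128,117),(185,110)):
    o_,r_=ray(c2,np.array([170,90])+np.array(q)/1.778,s2);P=o_+r_*((M-o_)@zs)/(r_@zs)-M;print(np.degrees(np.arctan2(P@ys,P@xs)),np.hypot(P@xs,P@ys))
print("to axis z=8",go(M+zs*(8+40.6),now))
E
python3 fit2.py
```

```text
[621.9 102.4 177.2] [ 0.4 -2.1 -0.6 -3.7 -0.  -0.8 -3.3 -1.2  0.2  0.2  2.3  2.8 -1.9  2.1
  8.5]
lamp in socket 2.6383952240510955 1.2933891263719228 29.198472186281236
-108.45683821379795 26.665139292659045
-162.21023573954213 28.09826063846515
to axis z=8 [0.15 0.04 1.06]
```

Run:
```python
from sock import *
s2,c2,d2,e2=pickle.load(open("d2.pkl","rb"));xs,ys,zs=fr(az)
F=[(176,92),(271,64),(236,345),(325,321)]
for z in(184,187,190,193):
    o=least_squares(lambda p:res(np.r_[p,z])[4:8],[618,102.]);m=np.r_[o.x,z]
    def pol(cam,ss,u):
        o_,r_=ray(cam,u,ss);P=o_+r_*((m-o_)@zs)/(r_@zs)-m;return np.degrees(np.arctan2(P@ys,P@xs)).round(1),np.hypot(P@xs,P@ys).round(1)
    print(m.round(1),o.fun.round(1),[pol(c,s,f(p)) for p in F],[pol(c2,s2,np.array([170,90])+np.array(q)/1.778) for q in((128,117),(185,110))])
```

```text
[620.  102.7 184. ] [-0.1  0.1 -1.3  1.6] [(np.float64(-119.1), np.float64(31.2)), (np.float64(-160.3), np.float64(31.5)), (np.float64(20.7), np.float64(31.4)), (np.float64(61.3), np.float64(31.5))] [(np.float64(-113.5), np.float64(29.0)), (np.float64(-160.6), np.float64(31.2))]
[618.4 102.1 187. ] [-0.4  0.4 -1.6  2. ] [(np.float64(-119.2), np.float64(30.9)), (np.float64(-160.3), np.float64(31.2)), (np.float64(20.7), np.float64(31.0)), (np.float64(61.4), np.float64(31.1))] [(np.float64(-114.9), np.float64(29.3)), (np.float64(-160.5), np.float64(31.7))]
[616.8 101.5 190. ] [-0.7  0.6 -1.8  2.3] [(np.float64(-119.2), np.float64(30.6)), (np.float64(-160.3), np.float64(31.0)), (np.float64(20.7), np.float64(30.6)), (np.float64(61.5), np.float64(30.7))] [(np.float64(-116.2), np.float64(29.6)), (np.float64(-160.4), np.float64(32.3))]
[615.3 100.9 193. ] [-1.1  0.9 -2.1  2.7] [(np.float64(-119.3), np.float64(30.3)), (np.float64(-160.3), np.float64(30.7)), (np.float64(20.7), np.float64(30.2)), (np.float64(61.6), np.float64(30.3))] [(np.float64(-117.5), np.float64(30.0)), (np.float64(-160.4), np.float64(32.8))]
```

arm_command(
  steps=[
    {"translation": [0.12, -0.01, 0.2], "turn": 0},
    {"translation": [0, 0, 0.25], "turn": 0},
    {"translation": [0, 0, 0.25], "turn": 0},
    {"translation": [0, 0, 0.25], "turn": 0},
    {"translation": [0, 0, 0.2], "turn": 0},
    {"translation": [0, 0, 0], "turn": 0},
  ],
)

```text
time: 19.75
tcp_pos: [599.8, 98.2, 216.8]
tool_rot: [-2.789, 0.379, -2.203]
force: [0.6, -0.1, -3.5]
grip_width: 0.225
grasp_force: 59.7
```

```bash
cat > now.py <<'E'
from sock import *
M=np.array([617.2,101.7,189.]);xs,ys,zs=fr(az)
s=ctrl.observe();r=R.from_euler("xyz",s["tool_rot"]).as_matrix()
L=s["tcp_pos"]+40.6*r[:,2]-M
print("lamp in socket",[round(float(L@v),1) for v in(xs,ys,zs)],"F sock",[round(float(s["force"]@v),1) for v in(xs,ys,zs)],"F tool",(r.T@s["force"]).round(1),"T tool",(r.T@s["wrist_torque"]).round(2),"lug",round(np.degrees(np.arctan2(r[:,0]@ys,r[:,0]@xs))%180,1),"err",np.degrees(np.arccos(-r[:,2]@zs)).round(2),s["time"],s["grip_width"],s["qpos"].round(2))
E
python3 now.py
```

```text
lamp in socket [-1.9, -0.7, -7.7] F sock [-1.3, -0.1, -3.3] F tool [1.  0.7 3.3] T tool [-0.53  0.6  -0.03] lug 40.6 err 0.72 19.75 0.2247482831090734 [-0.56  0.23  0.41  2.06 -0.23  0.36  2.45]
```

arm_command(
  steps=[
    {"translation": [0, 0, 0.15], "turn": 0},
    {"translation": [0, 0, 0.15], "turn": 0},
    {"translation": [0, 0, 0], "turn": 0},
  ],
)

```text
time: 20.05
tcp_pos: [602.6, 98.8, 211.9]
tool_rot: [-2.789, 0.379, -2.203]
force: [1.0, -1.2, -3.3]
grip_width: 0.223
grasp_force: 59.7
```

```bash
python3 now.py
```

```text
lamp in socket [-1.9, -0.6, -13.3] F sock [-1.0, -1.3, -3.3] F tool [ 1.6 -0.4  3.3] T tool [-0.45  0.57 -0.01] lug 40.6 err 0.69 20.05 0.22296767121259067 [-0.54  0.24  0.4   2.07 -0.24  0.35  2.47]
```

arm_command(
  steps=[
    {"translation": [0, 0, 0.15], "turn": 0},
    {"translation": [0, 0, 0.15], "turn": 0},
    {"translation": [0, 0, 0], "turn": 0},
  ],
)

```text
time: 20.35
tcp_pos: [605.4, 99.2, 206.8]
tool_rot: [-2.789, 0.379, -2.203]
force: [-1.9, -0.2, 1.2]
grip_width: 0.221
grasp_force: 60.3
```

```bash
python3 now.py
```

```text
lamp in socket [-2.0, -0.7, -19.2] F sock [-1.1, 0.1, 2.0] F tool [ 0.7  0.8 -2. ] T tool [-0.65  0.62 -0.05] lug 40.6 err 0.69 20.35 0.22137465208198728 [-0.53  0.25  0.39  2.07 -0.25  0.34  2.48]
```

arm_command(
  steps=[
    {"translation": [0, 0, 0.15], "turn": 0},
    {"translation": [0, 0, 0.1], "turn": 0},
    {"translation": [0, 0, 0], "turn": 0},
  ],
)

```text
time: 20.65
tcp_pos: [607.8, 99.6, 202.6]
tool_rot: [-2.789, 0.379, -2.203]
force: [-3.6, 0.4, 1.1]
grip_width: 0.221
grasp_force: 60.6
```

```bash
python3 now.py
```

```text
lamp in socket [-2.0, -0.7, -24.0] F sock [-2.5, 1.0, 2.7] F tool [ 1.3  2.4 -2.7] T tool [-0.74  0.66 -0.01] lug 40.6 err 0.68 20.65 0.22128118529742552 [-0.52  0.26  0.38  2.07 -0.26  0.33  2.49]
```

arm_command(
  steps=[
    {"translation": [0, 0, 0.2], "turn": 0},
    {"translation": [0, 0, 0.2], "turn": 0},
    {"translation": [0, 0, 0.2], "turn": 0},
    {"translation": [0, 0, 0], "turn": 0},
    {"translation": [0, 0, 0], "turn": 0},
  ],
)

```text
time: 21.15
tcp_pos: [613.7, 100.5, 192.3]
tool_rot: [-2.789, 0.38, -2.203]
force: [-6.6, -1.8, 7.5]
grip_width: 0.221
grasp_force: 61.4
```

```bash
python3 now.py
```

```text
lamp in socket [-2.0, -0.7, -35.9] F sock [-2.1, -0.7, 9.9] F tool [ 2.2  0.9 -9.9] T tool [-0.77  0.78  0.04] lug 40.6 err 0.66 21.15 0.22084722211536428 [-0.49  0.28  0.35  2.07 -0.28  0.3   2.51]
```

arm_command(
  steps=[
    {"translation": [0, 0, 0], "turn": 0.7},
    {"translation": [0, 0, 0], "turn": 0.7},
    {"translation": [0, 0, 0], "turn": 0.7},
    {"translation": [0, 0, 0], "turn": 0.7},
    {"translation": [0, 0, 0], "turn": 0},
  ],
)

```text
time: 21.65
tcp_pos: [614.0, 100.8, 192.7]
tool_rot: [-2.87, 0.441, -2.407]
force: [-7.4, -0.2, 7.6]
grip_width: 0.222
grasp_force: 61.4
```

```bash
python3 now.py
```

```text
lamp in socket [-1.4, -0.5, -35.7] F sock [-2.6, 1.0, 10.2] F tool [  1.9   2.2 -10.2] T tool [-0.65  0.69  0.  ] lug 29.3 err 0.61 21.65 0.22190781346052435 [-0.54  0.28  0.41  2.07 -0.34  0.31  2.37]
```

arm_command(
  steps=[
    {"translation": [0, 0, 0], "turn": 0.9},
    {"translation": [0, 0, 0], "turn": 0.9},
    {"translation": [0, 0, 0], "turn": 0.9},
    {"translation": [0, 0, 0], "turn": 0.9},
    {"translation": [0, 0, 0], "turn": 0.9},
    {"translation": [0, 0, 0], "turn": 0.9},
    {"translation": [0, 0, 0], "turn": 0.9},
    {"translation": [0, 0, 0], "turn": 0.9},
    {"translation": [0, 0, 0], "turn": 0.9},
    {"translation": [0, 0, 0], "turn": 0.9},
    {"translation": [0, 0, 0], "turn": 0},
  ],
)

```text
time: 22.75
tcp_pos: [614.4, 100.8, 193.0]
tool_rot: [3.078, 0.511, -3.113]
force: [-6.4, -0.5, 6.3]
grip_width: 0.221
grasp_force: 61.4
```

```bash
python3 now.py
```

```text
lamp in socket [-0.9, -0.5, -35.7] F sock [-2.4, 0.6, 8.7] F tool [ 2.5  0.2 -8.7] T tool [-0.25  0.74 -0.05] lug 173.3 err 0.56 22.75 0.22098037345078075 [-0.66  0.3   0.58  2.07 -0.54  0.33  1.93]
```

arm_command(
  steps=[
    {"translation": [0, 0, 0], "turn": 0.5},
    {"translation": [0, 0, 0], "turn": 0.5},
    {"translation": [0, 0, 0], "turn": 0},
  ],
)

```text
time: 23.05
tcp_pos: [614.4, 100.0, 192.9]
tool_rot: [3.042, 0.505, 3.093]
force: [-6.3, -1.8, 7.6]
grip_width: 0.221
grasp_force: 61.7
```

```bash
python3 now.py
```

```text
lamp in socket [-1.1, -1.3, -35.7] F sock [-1.8, -0.7, 9.8] F tool [ 1.7 -1.1 -9.8] T tool [ 0.42  0.83 -0.64] lug 169.4 err 0.59 23.05 0.2205656270974388 [-0.67  0.31  0.6   2.07 -0.56  0.34  1.89]
```

Torque jumped to 0.64 N m, so the lugs are on the end stop. I'll ease back about 5 mm so the lugs seat in the notches, then open.

arm_command(
  steps=[
    {"translation": [0, 0, -0.1], "turn": 0},
    {"translation": [0, 0, -0.1], "turn": 0},
    {"translation": [0, 0, -0.1], "turn": 0},
    {"translation": [0, 0, 0], "turn": 0},
    {"translation": [0, 0, 0], "turn": 0},
  ],
)

```text
time: 23.55
tcp_pos: [611.1, 99.6, 198.0]
tool_rot: [3.042, 0.504, 3.092]
force: [-2.0, -2.4, 3.3]
grip_width: 0.216
grasp_force: 60.9
```

```bash
python3 now.py
```

```text
lamp in socket [-1.5, -1.2, -29.7] F sock [-0.4, -2.0, 4.0] F tool [ 0.  -2.1 -4. ] T tool [ 0.72  0.16 -0.61] lug 169.4 err 0.62 23.55 0.2160084217809195 [-0.69  0.3   0.62  2.07 -0.54  0.35  1.87]
```

arm_command(
  steps=[
    {"translation": [0, 0, 0], "turn": 0},
    {"translation": [0, 0, 0], "turn": 0},
    {"translation": [0, 0, 0], "turn": 0},
    {"translation": [0, 0, 0], "turn": 0},
    {"translation": [0, 0, 0], "turn": 0},
    {"translation": [0, 0, 0], "turn": 0},
    {"translation": [0, 0, -0.5], "turn": 0},
    {"translation": [0, 0, -0.9], "turn": 0},
    {"translation": [0, 0, -0.9], "turn": 0},
    {"translation": [0, 0, -0.9], "turn": 0},
    {"translation": [0, 0, -0.9], "turn": 0},
    {"translation": [0, 0, -0.9], "turn": 0},
    {"translation": [0, 0, -0.9], "turn": 0},
    {"translation": [0, 0, 0], "turn": 0},
    {"translation": [0, 0, 0], "turn": 0},
  ],
  claw=-1,
)

```text
time: 25.05
tcp_pos: [553.4, 91.8, 300.2]
tool_rot: [3.04, 0.503, 3.094]
force: [-0.1, 0.7, -0.1]
grip_width: 1.001
grasp_force: 0.0
```

Run:
```python
from sock import *
M=np.array([617.2,101.7,189.]);s,c=snap("wrist");_,d=snap("side");_,e=snap("scene");xs,ys,zs=fr(az)
print(s["tcp_pos"],s["force"],s["grip_width"])
out=[]
for cam,ss,(r0,r1,c0,c1) in((c,s,(80,300,140,380)),(d,None,(85,185,220,310)),(e,None,(170,250,260,332))):
    k=280/(r1-r0);im=cv2.resize(cam["image"][r0:r1,c0:c1,::-1],None,fx=k,fy=k,interpolation=2)
    for z0,col in((-30,(0,255,0)),(-20,(0,0,255))):
        P=circ(M,az,30)+zs*(z0+64);cv2.polylines(im,[((proj(cam,P,ss)-[c0,r0])*k).astype(int)],True,col,1)
    out.append(im)
o=np.hstack(out);print(o.shape);cv2.imwrite("pics/q1.png",o[:,:800])
```

```text
[553.44057101  91.81466449 300.1818532 ] [-0.12763605  0.74596648 -0.0780177 ] 1.00124468797339
(280, 809, 3)
```

View pics/q1.png

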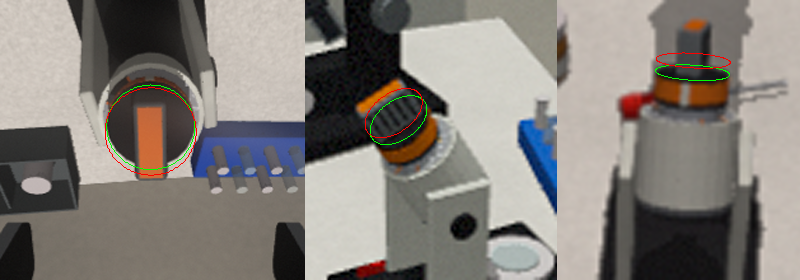

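In this view the lamp's head sits on the green (-30 mm) outline, with a gap left below the head. The force log agrees: the turn hit a stop at about 51°, then the lamp rose freely to -30 mm with no drag from the collar. The gripper is clear, so I'm handing in.

```bash
python3 -c "
from h import *
print(ctrl.close_job())"
```

```text
the job is handed in; nothing more can be done
None
```

I fitted the orange-banded lamp, turned it clockwise to the end stop, released it and handed the job in at about 25 s; force readings and the last picture suggest it locked at about -30 mm, but the hand-in returned no verdict.

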